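Restock the cup holders

TASK

Put the three stacks of paper cups that stand along the front of the worktop (not those in and by the wire basket) into the three steel cup holders by height: the tallest stack into the deepest holder, the middle stack into the middle one and the shortest stack into the shallowest. Each must stand upright on its holder's floor, let go of; leave the plastic cup, the two jars and the shaker standing where they are.

Things in the scene. Friction and masses are not known exactly. Their poses are not given: they have to be found in the camera images.
- stack_tall_center (a point): Stack of nested paper cups standing rims down, loose, about 30 g: brown cups. 164 mm high (the tallest of the three stacks), 60 mm across at the foot, narrowing to 46 mm at the top; 50 mm across at 30 mm below the top, a good place to grip from above. Hard enough to be gripped with 10 to 20 N. Origin at its centre, half-way up; z up along its axis; it is round, so its yaw means nothing. 
- stack_middle_center (a point): Stack of nested paper cups standing rims down, loose, about 72 g: white cups. 136 mm high (the middle one of the three stacks), 69 mm across at the foot, narrowing to 52 mm at the top; 60 mm across at 30 mm below the top, a good place to grip from above. Hard enough to be gripped with 10 to 20 N. Origin at its centre, half-way up; z up along its axis; it is round, so its yaw means nothing. 
- stack_short_center (a point): Stack of nested paper cups standing rims down, loose, about 30 g: blue cups. 86 mm high (the shortest of the three stacks), 58 mm across at the foot, narrowing to 43 mm at the top; 51 mm across at 30 mm below the top, a good place to grip from above. Hard enough to be gripped with 10 to 20 N. Origin at its centre, half-way up; z up along its axis; it is round, so its yaw means nothing. 
- holder_deep_floor (a point): Round open-topped steel tub with a rolled rim, fixed to the worktop: the deepest of the three cup holders, 90 mm high over all, 88 mm across inside, 99 mm outside (rim bead included). Inner floor 4 mm above the worktop. The point is the centre of the inner floor; z up.
- holder_medium_floor (a point): Round open-topped steel tub with a rolled rim, fixed to the worktop: the middle one in depth of the three cup holders, 60 mm high over all, 90 mm across inside, 101 mm outside (rim bead included). Inner floor 4 mm above the worktop. The point is the centre of the inner floor; z up.
- holder_shallow_floor (a point): Round open-topped steel tub with a rolled rim, fixed to the worktop: the shallowest of the three cup holders, 28 mm high over all, 78 mm across inside, 89 mm outside (rim bead included). Inner floor 4 mm above the worktop. The point is the centre of the inner floor; z up.
- plastic_cup_center (a point): Single clear plastic cup standing rim down, 73 mm across, 88 mm high, loose, a bystander to be left where it stands. Origin at its centre, half-way up; z up along its axis; it is round, so its yaw means nothing. Behind the bystanders stands a blender, fixed, 0.48 m tall: its front is 0.64 m ahead of the base and it spans from 0.10 to 0.27 m to the right; it must not be struck by the arm.
- herb_jar_center (a point): Clear spice jar with a white cap, 47 mm across, 98 mm high, loose, a bystander to be left where it stands. Origin at its centre, half-way up; z up along its axis; it is round, so its yaw means nothing. 
- dark_lid_jar_center (a point): Spice jar with a dark brown cap, 44 mm across, 105 mm high, loose, a bystander to be left where it stands. Origin at its centre, half-way up; z up along its axis; it is round, so its yaw means nothing. 
- shaker_center (a point): Plain white shaker with a domed top, 49 mm across, 88 mm high, loose, a bystander to be left where it stands. Origin at its centre, half-way up; z up along its axis; it is round, so its yaw means nothing. 

How it is judged:
By the outcome, as a careful person would: the job done as asked, in the order asked, and still so for the second after the job is handed in, with the robot touching nothing.
It also fails if it takes over 83 s, if anything falls off the work surface, if the arm or the gripper's body presses on something with over 40 N, if the wrist force passes 120 N, or if a joint passes its speed limit or range.

ROBOT

A 6-joint arm with a two-finger parallel gripper is mounted at the origin on a cart in front of the work surface, level with it; the furniture and walls round the work are solid. World frame = base frame: x ahead of the robot, y to its left, z up, the work surface at z = 0. Lengths are in m, angles in degrees, forces in N, time in s.
With the tool pointing down it reaches from about 0.275 to 0.875 m from the base axis. Payload 12.5 kg.
Tool frame: the origin (TCP) lies at the very end of the fingers, on their centre line; the grasp point (between the pads) lies 19 mm behind it; z points along the fingers, y is the direction in which the jaws open and shut (so a half turn about z gives the same grasp; the last joint's range is limited). The gripper opens to 85 mm and grips with 20 to 120 N. Pads are 22 mm wide; open, the fingers measure 114 mm over their backs; the gripper's body (76 mm by 85 mm) begins 54 mm behind the grasp point. The pads swing forward as they close: fully open they stand 13 mm farther back than shut.
Start: joints at [-4.847, 20.094, 94.641, -0, 65.266, -4.847], TCP at [0.55, 0, 0.231] pointing down, gripper open.
Joint ranges: [-157.81, 157.81], [-45, 120.19], [0.68, 151.7], [-89.99, 269.99], [4.06, 180], [-164.3, 164.3]. Speed limits (degrees/s): [127.2, 127.2, 159.86, 180, 180, 180].

INTERFACE

Orientations are given as [roll, pitch, yaw] about the fixed x, y, z axes, in that order (R = Rz(yaw) Ry(pitch) Rx(roll)).
In Python, from bench import telemetry, imaging, order gives the robot as it stands. The module is installed in compiled form; this text tells all that it offers.
- The arm moves only by the tool servo_tool, never from a script. Its argument "deltas" is a list that holds one entry, the list of rows, each a list of 7 numbers: the shift along the tool's x, y, z in m, then the turn, a rotation vector about the tool's x, y, z in rad, then the opening, from 0 (shut) to 1 (fully open). In form: [[[tx, ty, tz, ax, ay, az, grip], ...]]. A call has 1 to 8 rows; each row shifts and turns the pose as measured when the row begins, along the tool's axes as they then stand; what a row does not reach is not made up. A row lasts 1/8 s, in which the tool goes at most 62.5 mm and 10.7 degrees, less where a joint would pass 70% of its speed; a pose out of reach is approached as far as the arm can. A call with a gripper value outside its range is refused whole. The fingers move at their own pace and stop on an object; "force" is the grip in N (left out, the last holds). Time passes only in rows, so rows that do not move let the fingers close. It gives the time, the measured TCP pose, the force and the opening at its end, in the units of the state.
- telemetry.state(): the state, without advancing time (a new reading comes with each control period).
- imaging.get_image(name): name is "scene" or "side" or "wrist"; returns a dict with "color" (384x512x3 uint8, red, green, blue), "camera_matrix" (3x3 intrinsics, pixels), "k1" (the pictures are not rectified: a ray, as slopes to the right and down, at radius r is drawn at 1 + k1 r^2 times it, then the intrinsics apply), "T" (4x4, takes a point from camera to world coordinates); the wrist camera has in their place "T_tool_cam" (4x4, takes a point from camera to tool coordinates, whose origin is the TCP and whose axes are the flange's). Camera axes: x right, y down, z forward; pixel columns grow to the right and rows downward; lengths in m; the calibration is good to about 2 mm. A picture is of the moment at which its call begins: read the wrist's pose just before it. There is no depth.
- order.hand_in(): hands the job in, once; it reports no verdict.
The state is a dict: "clock": time; "qpos": joint angles; "joint_velocities": joint speeds; "joint_torque": joint torques, N m; "position": TCP position; "eef_rot": TCP orientation; "wrist_force": force on the tool from outside, world axes, zero at the start; "wrist_torque": the same for the moment, N m; "finger_gap": finger opening in m.
Only numpy, scipy, OpenCV 4.12 (cv2) and the standard library are available. Lean on these libraries where they do the work, as an engineer would, in place of code of your own. Each camera call takes 0.05 s, during which the arm holds its last target. There are 200 camera calls.

## Working session

There is one attempt and no reset: what is moved stays moved. The work goes in short steps, Python scripts to look and compute and a tool call to move; the robot and the scene stay as the last step left them, time stands still between calls to the robot, and variables do not carry over. Pictures are saved under pics/ and viewed, on a budget of 14 in all, crops included, one or two more only if the job needs it, and the job is handed in when it is done.

Besides the shell and the picture viewer there is one more tool, called after "Emit:" by a JSON object that holds its "name" and its "arguments", one argument or row to a line. servo_tool: Moves the arm, as the interface text tells. Its arguments: {"type":"object","properties":{"deltas":{"type":"array"},"force":{"type":"number"}},"required":["deltas"]}

```bash
mkdir -p pics
cat > h.py <<'E'
import numpy as np, cv2
from bench import telemetry, imaging, order
from scipy.spatial.transform import Rotation as R
def snap(name, out):
    s=telemetry.state(); d=imaging.get_image(name)
    cv2.imwrite('pics/'+out+'.png', cv2.cvtColor(d['color'],cv2.COLOR_RGB2BGR))
    if 'T' in d: T=np.array(d['T'])
    else:
        W=np.eye(4); W[:3,:3]=R.from_euler('xyz',s['eef_rot'],degrees=True).as_matrix(); W[:3,3]=s['position']
        T=W@np.array(d['T_tool_cam'])
    np.savez('pics/'+out+'.npz',K=d['camera_matrix'],k1=d['k1'],T=T)
    return T
def ray(v,u,w):
    c=np.load('pics/'+v+'.npz'); K=c['K']; k=float(c['k1'])
    dx,dy=(u-K[0,2])/K[0,0],(w-K[1,2])/K[1,1]; x,y=dx,dy
    for _ in range(20):
        f=1+k*(x*x+y*y); x,y=dx/f,dy/f
    return c['T'][:3,3], c['T'][:3,:3]@np.array([x,y,1.])
def atz(v,u,w,z):
    o,d=ray(v,u,w); return o+d*(z-o[2])/d[2]
def tri(*obs):
    A=np.zeros((3,3));b=np.zeros(3)
    for o in obs:
        p,d=ray(*o); d=d/np.linalg.norm(d); M=np.eye(3)-np.outer(d,d); A+=M;b+=M@p
    return np.linalg.solve(A,b)
def proj(v,P):
    c=np.load('pics/'+v+'.npz');K=c['K'];T=c['T'];P=np.atleast_2d(P)
    q=(P-T[:3,3])@T[:3,:3]; s=q[:,:2]/q[:,2:]; s=s*(1+float(c['k1'])*(s**2).sum(1))[:,None]
    return s*[K[0,0],K[1,1]]+[K[0,2],K[1,2]]
E
python3 - <<'E'
from h import *
for n in ['scene','side','wrist']: print(n,snap(n,n+'0').round(3).tolist())
print(telemetry.state())
E
```

```text
scene [[0.665, -0.571, 0.481, -0.251], [-0.747, -0.505, 0.433, -0.666], [-0.005, -0.647, -0.762, 1.316], [0.0, 0.0, 0.0, 1.0]]
side [[-0.998, -0.044, 0.038, 0.469], [-0.055, 0.477, -0.877, 0.816], [0.02, -0.878, -0.479, 0.515], [0.0, 0.0, 0.0, 1.0]]
wrist [[1.0, 0.001, -0.001, 0.549], [0.001, -0.949, -0.314, 0.08], [-0.002, 0.314, -0.949, 0.373], [0.0, 0.0, 0.0, 1.0]]
{'clock': 0.15, 'qpos': array([-4.84852670e+00,  2.01168102e+01,  9.46678018e+01, -2.34307893e-03,
        6.52669133e+01, -4.84740860e+00]), 'joint_velocities': array([ 0.110137  , -0.10008112, -0.07083522,  0.01168885, -0.0494873 ,
        0.02106436]), 'joint_torque': array([ 7.13946501e-04, -5.06248283e+01, -2.91500723e+01, -2.80964593e-05,
        3.35960038e-03, -3.10250061e-05]), 'position': array([5.49743207e-01, 2.49683381e-05, 2.30891078e-01]), 'eef_rot': array([-1.79948479e+02, -2.23436294e-03,  8.99998622e+01]), 'wrist_force': array([-0.21007038,  0.10211335,  0.01230986]), 'wrist_torque': array([0.0219417 , 0.00375427, 0.0484795 ]), 'finger_gap': 0.08570975250664394}
```

View pics/scene0.png

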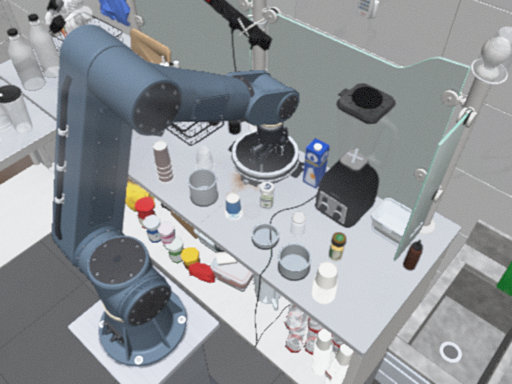

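View pics/side0.png

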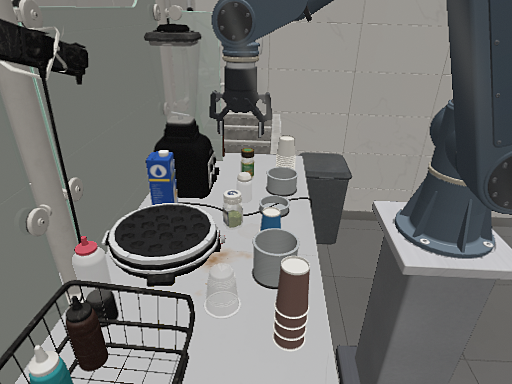

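View pics/wrist0.png

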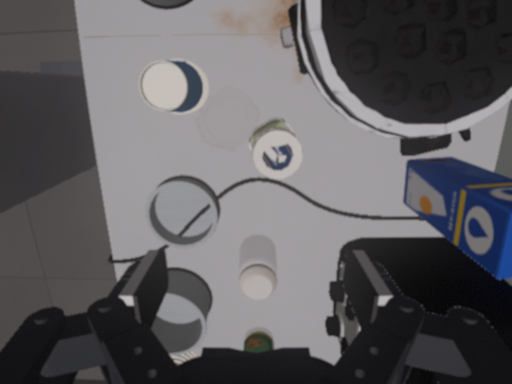

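Run:
```python
from h import *
O=dict(brown=[('scene0',161,146),('side0',295,266)],blue=[('scene0',233,199),('side0',271,213),('wrist0',165,86)],white=[('scene0',328,269),('side0',287,140)],
deep=[('scene0',203,180),('side0',275,241)],shallow=[('scene0',265,235),('side0',274,205),('wrist0',183,210)],med=[('scene0',294,256),('side0',282,174)],
cup=[('scene0',205,152),('side0',222,268)],jar=[('scene0',267,185),('side0',232,196),('wrist0',277,153)],shaker=[('scene0',298,215),('side0',244,176),('wrist0',258,283)],dark=[('scene0',339,236),('side0',247,153)])
for n,o in O.items():
    P=tri(*o); print(n,P.round(3),[(proj(v,P)[0]-[u,w]).round(1).tolist() for v,u,w in o])
```

```text
brown [0.427 0.376 0.158] [[-0.7, 0.4], [-1.6, -0.8]]
blue [0.466 0.082 0.078] [[-0.7, -0.1], [-0.6, 0.1], [0.1, 2.1]]
white [ 0.424 -0.327  0.129] [[-1.1, 1.0], [-1.0, -0.6]]
deep [0.455 0.209 0.086] [[-0.3, 0.2], [-0.5, -0.3]]
shallow [ 0.459 -0.065  0.017] [[-0.8, 0.1], [-0.7, 0.3], [-0.2, 2.0]]
med [ 0.436 -0.202  0.057] [[-0.5, 0.4], [-0.6, -0.3]]
cup [0.556 0.301 0.083] [[-0.3, 0.3], [-0.6, -0.4]]
jar [0.57  0.026 0.094] [[-1.1, 1.3], [-1.1, -1.3], [2.0, -0.9]]
shaker [ 0.552 -0.124  0.081] [[-0.6, 0.6], [-0.8, -0.4], [-0.1, 0.2]]
dark [ 0.557 -0.275  0.098] [[-1.2, 1.3], [-1.3, -0.9]]
```

Emit:
{"name": "servo_tool", "arguments": {
  "deltas": [
    [[0.047, -0.015, -0.009, 0, 0, 0, 1], [0.047, -0.015, -0.009, 0, 0, 0, 1], [0.047, -0.015, -0.009, 0, 0, 0, 1], [0.047, -0.015, -0.009, 0, 0, 0, 1], [0.047, -0.016, -0.009, 0, 0, 0, 1], [0.047, -0.016, -0.009, 0, 0, 0, 1], [0.047, -0.016, -0.009, 0, 0, 0, 1], [0.047, -0.016, -0.009, 0, 0, 0, 1]]
  ],
  "force": 20
}}

```text
clock: 1.15
position: [0.4225, 0.3848, 0.3033]
eef_rot: [-179.8, 0.1, 89.7]
wrist_force: [0.3, -0.3, -0.6]
finger_gap: 0.0852
```

Run:
```python
from h import *
snap('wrist','w1'); s=telemetry.state(); print(s['clock'],s['position'],s['eef_rot'])
print(proj('w1',[[.427,.376,.164],[.455,.209,.09]]))
```

```text
1.2 [0.42067458 0.38940442 0.30435098] [-1.79781094e+02 -1.13527024e-01  8.98141098e+01]
[[261.49508559 186.90909651]
 [281.17028627 287.72466218]]
```

View pics/w1.png

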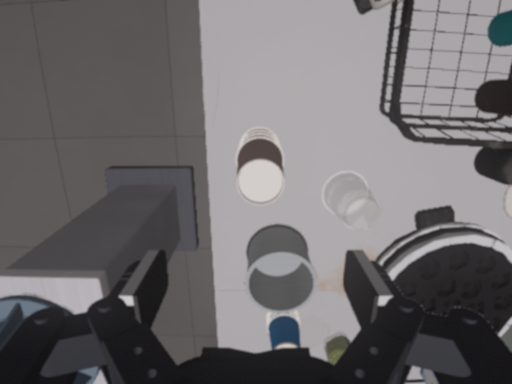

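Emit:
{"name": "servo_tool", "arguments": {
  "deltas": [
    [[-0.013, 0.006, 0.03, 0, 0, 0, 1], [0, 0, 0, 0, 0, 0, 1], [0, 0, 0, 0, 0, 0, 1]]
  ]
}}

```text
clock: 1.58
position: [0.4259, 0.3781, 0.2746]
eef_rot: [-179.8, -0.1, 90.0]
wrist_force: [0.2, -0.1, 0.4]
finger_gap: 0.0855
```

Run:
```python
from h import *
snap('wrist','w2'); s=telemetry.state(); print(s['clock'],s['position'],s['eef_rot'])
print(proj('w2',[[.427,.376,.164],[.455,.209,.09]]))
```

```text
1.625 [0.42581054 0.37801558 0.27439951] [-1.79794305e+02 -1.33489042e-01  8.99700981e+01]
[[257.89939929 190.09170975]
 [279.46504518 297.88894504]]
```

View pics/w2.png

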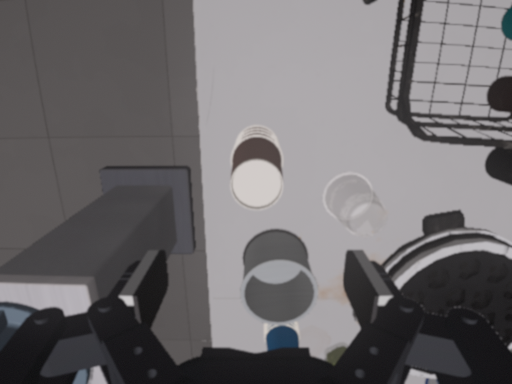

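Run:
```python
from h import *
print(np.load('pics/w2.npz')['K'],np.load('pics/scene0.npz')['K'][0,0],np.load('pics/side0.npz')['K'][0,0])
for n,z,O in [('brown',.164,[('w2',257,184),('scene0',161,146),('side0',295,266)]),('deep',.09,[('w2',279.5,291.5),('scene0',203,180),('side0',275,241)]),
 ('blue',.086,[('wrist0',165,86),('scene0',233,199),('side0',271,213)]),('shallow',.028,[('wrist0',183,210),('scene0',265,235),('side0',274,205)])]:
    print(n,[atz(*o,z).round(4)[:2].tolist() for o in O])
```

```text
[[309.76646568   0.         255.31803735]
 [  0.         309.76646568 191.07408839]
 [  0.           0.           1.        ]] 489.50521106912015 347.8727276957809
brown [[0.4262, 0.3815], [0.426, 0.37], [0.4251, 0.3851]]
deep [[0.4548, 0.2186], [0.4542, 0.2056], [0.4545, 0.2157]]
blue [[0.4687, 0.0835], [0.4628, 0.0748], [0.4651, 0.095]]
shallow [[0.4619, -0.0578], [0.4549, -0.0714], [0.4569, -0.0478]]
```

Emit:
{"name": "servo_tool", "arguments": {
  "deltas": [
    [[0.002, 0, 0.04, 0, 0, 0, 1], [0, 0, 0.04, 0, 0, 0, 1], [0, 0, 0.04, 0, 0, 0, 1], [0, 0, 0.029, 0, 0, 0, 1], [0, 0, 0, 0, 0, 0, 1], [0, 0, 0, 0, 0, 0, 1]]
  ]
}}

```text
clock: 2.38
position: [0.4292, 0.3825, 0.1283]
eef_rot: [179.7, -0.5, 89.8]
wrist_force: [-0.4, 0.2, -0.2]
finger_gap: 0.0856
```

Emit:
{"name": "servo_tool", "arguments": {
  "deltas": [
    [[-0.002, -0.003, 0.013, 0, 0, 0, 1], [0, 0, 0, 0, 0, 0, 1], [0, 0, 0, 0, 0, 0, 0.2], [0, 0, 0, 0, 0, 0, 0.2], [0, 0, 0, 0, 0, 0, 0.2], [0, 0, 0, 0, 0, 0, 0.2]]
  ],
  "force": 20
}}

```text
clock: 3.12
position: [0.4273, 0.3814, 0.1178]
eef_rot: [179.5, -0.7, 89.8]
wrist_force: [-0.9, -0.1, -0.6]
finger_gap: 0.0492
```

Emit:
{"name": "servo_tool", "arguments": {
  "deltas": [
    [[0, 0, 0, 0, 0, 0, 0], [0, 0, -0.04, 0, 0, 0, 0], [0, 0, -0.04, 0, 0, 0, 0], [0, 0, -0.04, 0, 0, 0, 0], [0, 0, 0, 0, 0, 0, 0], [0, 0, 0, 0, 0, 0, 0]]
  ]
}}

```text
clock: 3.88
position: [0.4256, 0.3794, 0.2395]
eef_rot: [179.7, -0.6, 89.8]
wrist_force: [-0.1, -0.3, -0.1]
finger_gap: 0.0489
```

```bash
cat >> h.py <<'E'
def go(x,y,z):
    s=telemetry.state(); C=R.from_euler('xyz',s['eef_rot'],degrees=True); D=R.from_euler('xyz',[180,0,90],degrees=True)
    print(s['clock'],s['position'].round(4),s['eef_rot'].round(2),s['wrist_force'].round(1),s['finger_gap'])
    print('tool shift',C.inv().apply(np.array([x,y,z])-s['position']).round(4),'turn',(C.inv()*D).as_rotvec().round(4))
E
python3 -c "
from h import *
go(.4558,.2184,.24)"
```

```text
3.875 [0.4256 0.3794 0.2395] [179.65  -0.56  89.83] [-0.1 -0.3 -0.1] 0.04890977359999948
tool shift [-0.1609  0.0307 -0.0019] turn [ 0.0061 -0.0097 -0.003 ]
```

Emit:
{"name": "servo_tool", "arguments": {
  "deltas": [
    [[-0.04, 0.008, -0.001, 0.003, -0.005, -0.002, 0], [-0.04, 0.008, -0.001, 0.003, -0.005, -0.001, 0], [-0.04, 0.008, 0, 0, 0, 0, 0], [-0.035, 0.006, 0, 0, 0, 0, 0], [0, 0, 0, 0, 0, 0, 0], [0, 0, 0, 0, 0, 0, 0]]
  ]
}}

```text
clock: 4.62
position: [0.4536, 0.2193, 0.2336]
eef_rot: [-179.4, 0.3, 90.1]
wrist_force: [0.3, 0.5, -1.2]
finger_gap: 0.0491
```

Run:
```python
from h import *
go(.4553,.2184,.24); snap('wrist','w3'); snap('side','s3'); 
a=cv2.imread('pics/w3.png')[130:384,150:406]; b=cv2.imread('pics/s3.png')[130:330,190:390]
a=cv2.resize(a,(400,397)); b=cv2.resize(b,(397,397)); cv2.imwrite('pics/c3.png',np.hstack([a,b]))
```

```text
4.625 [0.4536 0.2193 0.2336] [-179.39    0.3    90.06] [ 0.3  0.5 -1.2] 0.04913998667101731
tool shift [-0.0009  0.0017 -0.0064] turn [-0.0107  0.0053  0.001 ]
```

View pics/c3.png

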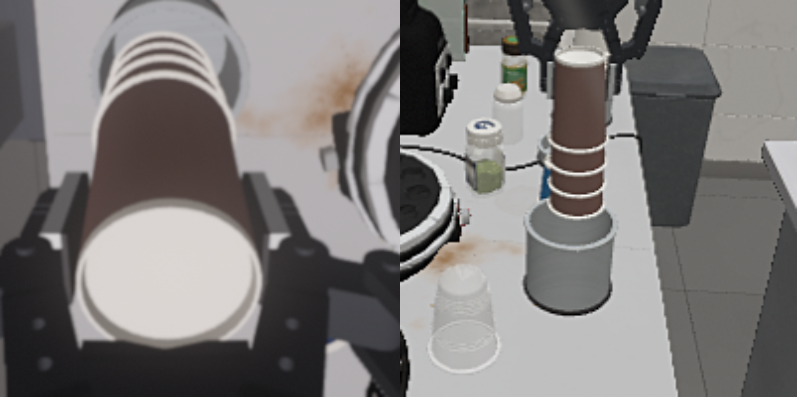

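Run:
```python
from h import *
X=lambda c:150+c/1.5625
print('foot far',atz('w3',X(165),130+33/1.563,.117),'LR',atz('w3',X(95),130+115/1.563,.122),atz('w3',X(234),130+115/1.563,.122),'rim far',atz('w3',X(170),130+1/1.563,.09),'L/R',atz('w3',X(91),130+50/1.563,.09),atz('w3',X(249),130+50/1.563,.09))
```

```text
foot far [0.45181919 0.24894441 0.117     ] LR [0.41264088 0.20324307 0.122     ] [0.49057783 0.20370488 0.122     ] rim far [0.45443625 0.26254432 0.09      ] L/R [0.4067841  0.23303016 0.09      ] [0.50223048 0.23344837 0.09      ]
```

Emit:
{"name": "servo_tool", "arguments": {
  "deltas": [
    [[-0.005, 0.003, -0.004, -0.01, 0.005, 0, 0], [0, 0, 0, 0, 0, 0, 0], [0, 0, 0.035, 0, 0, 0, 0], [0, 0, 0.035, 0, 0, 0, 0], [0, 0, 0.025, 0, 0, 0, 0], [0, 0, 0, 0, 0, 0, 0], [0, 0, 0, 0, 0, 0, 0]]
  ]
}}

```text
clock: 5.6
position: [0.4577, 0.2168, 0.1424]
eef_rot: [179.8, -0.1, 90.3]
wrist_force: [0.6, -0.3, 0.1]
finger_gap: 0.049
```

Run:
```python
from h import *
go(.457,.214,.123)
```

```text
5.6 [0.4577 0.2168 0.1424] [ 1.7977e+02 -9.0000e-02  9.0290e+01] [ 0.6 -0.3  0.1] 0.049040219990442946
tool shift [-0.0028 -0.0008  0.0194] turn [ 0.004  -0.0016  0.005 ]
```

Emit:
{"name": "servo_tool", "arguments": {
  "deltas": [
    [[-0.003, 0, 0.014, 0.004, 0, -0.005, 0], [0, 0, 0, 0, 0, 0, 0], [0, 0, 0.005, 0, 0, 0, 0], [0, 0, 0, 0, 0, 0, 0], [0, 0, 0, 0, 0, 0, 0]]
  ]
}}

```text
clock: 6.22
position: [0.4588, 0.214, 0.1242]
eef_rot: [179.8, -0.2, 90.6]
wrist_force: [0.3, -0.7, -0.5]
finger_gap: 0.0487
```

Emit:
{"name": "servo_tool", "arguments": {
  "deltas": [
    [[0, 0, 0.003, 0, 0, 0, 0], [0, 0, 0, 0, 0, 0, 0], [0, 0, 0, 0, 0, 0, 0]]
  ]
}}

```text
clock: 6.6
position: [0.4591, 0.2143, 0.122]
eef_rot: [179.8, -0.2, 90.6]
wrist_force: [0.3, -0.7, -0.7]
finger_gap: 0.0495
```

Emit:
{"name": "servo_tool", "arguments": {
  "deltas": [
    [[0, 0, 0.001, 0, 0, 0, 0], [0, 0, 0, 0, 0, 0, 1], [0, 0, 0, 0, 0, 0, 1], [0, 0, 0, 0, 0, 0, 1], [0, 0, 0, 0, 0, 0, 1]]
  ]
}}

```text
clock: 7.22
position: [0.4594, 0.2144, 0.1213]
eef_rot: [179.7, -0.2, 90.6]
wrist_force: [-0.2, -0.5, 0.5]
finger_gap: 0.0853
```

Emit:
{"name": "servo_tool", "arguments": {
  "deltas": [
    [[0, -0.003, -0.04, 0, 0, -0.01, 1], [0, 0, -0.04, 0, 0, 0, 1], [0, 0, -0.04, 0, 0, 0, 1], [0, 0, -0.04, 0, 0, 0, 1], [0, 0, 0, 0, 0, 0, 1]]
  ]
}}

```text
clock: 7.85
position: [0.4552, 0.2136, 0.2855]
eef_rot: [179.8, -0.2, 91.2]
wrist_force: [-0.2, 0.3, -0.5]
finger_gap: 0.0851
```

Run:
```python
from h import *
go(.425,-.325,.285); snap('side','s4')
```

```text
7.85 [0.4552 0.2136 0.2855] [ 1.7982e+02 -1.7000e-01  9.1180e+01] [-0.2  0.3 -0.5] 0.08513760780498479
tool shift [-0.5379 -0.0413 -0.0012] turn [ 0.0031 -0.003   0.0206]
```

View pics/s4.png

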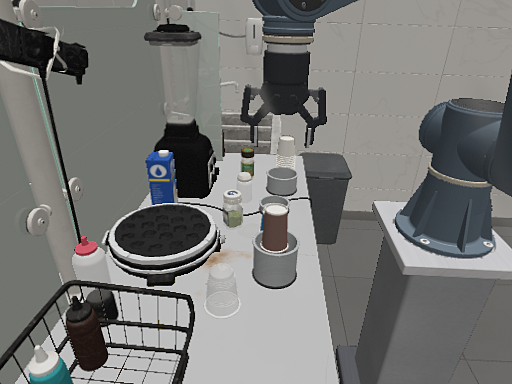

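Emit:
{"name": "servo_tool", "arguments": {
  "deltas": [
    [[-0.055, -0.004, 0, 0, 0, 0.01, 1], [-0.055, -0.004, 0, 0, 0, 0.01, 1], [-0.055, -0.004, 0, 0, 0, 0, 1], [-0.055, -0.004, 0, 0, 0, 0, 1], [-0.055, -0.004, 0, 0, 0, 0, 1], [-0.055, -0.004, 0, 0, 0, 0, 1], [-0.055, -0.004, 0, 0, 0, 0, 1], [-0.055, -0.004, 0, 0, 0, 0, 1]]
  ]
}}

```text
clock: 8.9
position: [0.4195, -0.2366, 0.2716]
eef_rot: [-179.2, -0.3, 90.4]
wrist_force: [1.6, -0.7, -0.4]
finger_gap: 0.0852
```

Emit:
{"name": "servo_tool", "arguments": {
  "deltas": [
    [[-0.05, -0.004, 0, 0, 0, 0, 1], [-0.03, -0.004, 0, 0, 0, 0, 1], [0, 0, 0, 0, 0, 0, 1], [0, 0, 0, 0, 0, 0, 1], [0, 0, 0, 0, 0, 0, 1]]
  ]
}}

```text
clock: 9.52
position: [0.4089, -0.3195, 0.2643]
eef_rot: [-178.7, -0.7, 90.1]
wrist_force: [-0.7, -0.6, 0.6]
finger_gap: 0.0856
```

Run:
```python
from h import *
go(.425,-.32,.275); snap('wrist','w5')
print(proj('w5',[[.424,-.32,.136],[.436,-.195,.06]]))
```

```text
9.525 [ 0.4089 -0.3195  0.2643] [-178.71   -0.73   90.13] [-0.7 -0.6  0.6] 0.08561837111988597
tool shift [-0.0004  0.0158 -0.011 ] turn [-0.0226 -0.0128  0.0025]
[[275.77630088 183.9218159 ]
 [287.00208327  47.70203647]]
```

View pics/w5.png

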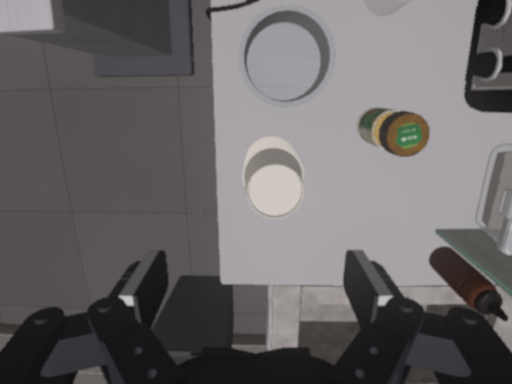

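Run:
```python
from h import *
a=atz('w5',275,190,.136); b=atz('w5',288.5,56,.06); print(a,b,b-a, tri(('w5',275,190),('scene0',328,269),('side0',287,140)))
go(*a[:2],.23)
```

```text
[ 0.42342258 -0.32581303  0.136     ] [ 0.43779247 -0.2030833   0.06      ] [ 0.01436988  0.12272972 -0.076     ] [ 0.42363688 -0.32767808  0.12930321]
9.575 [ 0.4089 -0.3195  0.2644] [-178.71   -0.74   90.14] [-0.6  0.7  0.4] 0.08540325959224468
tool shift [-0.0068  0.0152  0.034 ] turn [-0.0225 -0.0128  0.0026]
```

Emit:
{"name": "servo_tool", "arguments": {
  "deltas": [
    [[-0.007, 0.015, 0.034, -0.022, -0.013, 0.002, 1], [0, 0, 0, 0, 0, 0, 1], [0, 0, 0, 0, 0, 0, 1]]
  ]
}}

```text
clock: 9.95
position: [0.4242, -0.3246, 0.2312]
eef_rot: [179.9, 0.1, 90.2]
wrist_force: [-0.0, 0.9, -0.2]
finger_gap: 0.0855
```

Run:
```python
from h import *
go(.4235,-.326,.087)
```

```text
9.95 [ 0.4242 -0.3246  0.2312] [1.7994e+02 9.0000e-02 9.0180e+01] [-0.   0.9 -0.2] 0.0855005732434874
tool shift [-0.0012 -0.0008  0.1442] turn [0.001  0.0016 0.0032]
```

Emit:
{"name": "servo_tool", "arguments": {
  "deltas": [
    [[-0.001, -0.001, 0.036, 0, 0, 0, 1], [0, 0, 0.036, 0, 0, 0, 1], [0, 0, 0.036, 0, 0, 0, 1], [0, 0, 0.025, 0, 0, 0, 1], [0, 0, 0, 0, 0, 0, 1], [0, 0, 0, 0, 0, 0, 1]]
  ]
}}

```text
clock: 10.7
position: [0.426, -0.3278, 0.1036]
eef_rot: [179.5, 0.5, 90.3]
wrist_force: [0.1, -0.4, 0.5]
finger_gap: 0.0854
```

Run:
```python
from h import *
go(.4235,-.326,.087)
```

```text
10.7 [ 0.426  -0.3278  0.1036] [179.53   0.51  90.27] [ 0.1 -0.4  0.5] 0.08544701653520398
tool shift [ 0.002  -0.0026  0.0166] turn [0.0082 0.0089 0.0047]
```

Emit:
{"name": "servo_tool", "arguments": {
  "deltas": [
    [[0.002, -0.003, 0.017, 0.008, 0.009, 0.004, 1], [0, 0, 0, 0, 0, 0, 1], [0, 0, 0, 0, 0, 0, 0.2], [0, 0, 0, 0, 0, 0, 0.2], [0, 0, 0, 0, 0, 0, 0.2], [0, 0, 0, 0, 0, 0, 0.2]]
  ],
  "force": 20
}}

```text
clock: 11.45
position: [0.424, -0.3267, 0.0885]
eef_rot: [179.8, 0.1, 90.0]
wrist_force: [-0.5, 0.3, -1.4]
finger_gap: 0.0602
```

Emit:
{"name": "servo_tool", "arguments": {
  "deltas": [
    [[0, 0, 0, 0, 0, 0, 0], [0, 0, -0.04, 0, 0, 0, 0], [0, 0, -0.04, 0, 0, 0, 0], [0, 0, -0.02, 0, 0, 0, 0], [0, 0, 0, 0, 0, 0, 0], [0, 0, 0, 0, 0, 0, 0]]
  ]
}}

```text
clock: 12.2
position: [0.4231, -0.3259, 0.1897]
eef_rot: [180.0, 0.0, 90.0]
wrist_force: [-0.4, 1.0, -0.7]
finger_gap: 0.0605
```

Run:
```python
from h import *
go(.438,-.203,.19)
```

```text
12.2 [ 0.4231 -0.3259  0.1897] [1.7996e+02 1.0000e-02 9.0030e+01] [-0.4  1.  -0.7] 0.06047731685869398
tool shift [ 0.1229  0.015  -0.0003] turn [0.0007 0.0002 0.0005]
```

Emit:
{"name": "servo_tool", "arguments": {
  "deltas": [
    [[0.04, 0.005, 0, 0, 0, 0, 0], [0.04, 0.005, 0, 0, 0, 0, 0], [0.03, 0.004, 0, 0, 0, 0, 0], [0, 0, 0, 0, 0, 0, 0], [0, 0, 0, 0, 0, 0, 0]]
  ]
}}

```text
clock: 12.82
position: [0.4354, -0.2126, 0.1842]
eef_rot: [-179.7, -0.2, 90.0]
wrist_force: [0.1, -0.3, -0.5]
finger_gap: 0.0606
```

Run:
```python
from h import *
go(.438,-.203,.19); snap('wrist','w6'); snap('side','s6'); 
a=cv2.imread('pics/w6.png')[60:316,128:384]; b=cv2.imread('pics/s6.png')[60:220,200:360]
a=cv2.resize(a,(400,400)); b=cv2.resize(b,(400,400)); cv2.imwrite('pics/c6.png',np.hstack([a,b]))
```

```text
12.825 [ 0.4354 -0.2126  0.1842] [-179.65   -0.23   89.98] [ 0.1 -0.3 -0.5] 0.060649311086363
tool shift [ 0.0096  0.0025 -0.0058] turn [-0.0061 -0.0041 -0.0004]
```

View pics/c6.png

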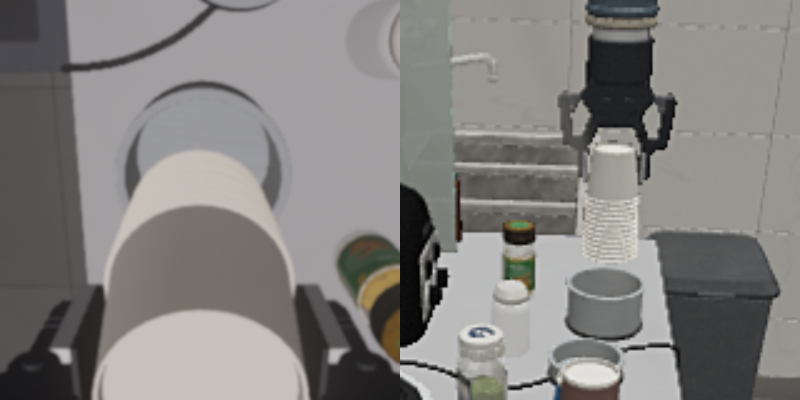

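Run:
```python
from h import *
f=lambda c,r,z:atz('w6',128+c/1.5625,60+r/1.5625,z).round(4)
print('foot far',f(198,150,.096),'rim far',f(203,82,.06),'rim LR',f(117,165,.06),f(293,165,.06))
go(.438,-.203,.19)
```

```text
foot far [ 0.4337 -0.1802  0.096 ] rim far [ 0.4361 -0.1505  0.06  ] rim LR [ 0.3876 -0.1963  0.06  ] [ 0.4871 -0.1961  0.06  ]
12.925 [ 0.4354 -0.2129  0.1843] [-179.66   -0.24   89.92] [-0.2  0.4 -0.8] 0.060497159381318055
tool shift [ 0.0099  0.0026 -0.0056] turn [-0.0059 -0.0041 -0.0013]
```

Emit:
{"name": "servo_tool", "arguments": {
  "deltas": [
    [[0.0115, 0.003, -0.002, -0.006, -0.004, 0, 0], [0, 0, 0, 0, 0, 0, 0], [0, 0, 0.03, 0, 0, 0, 0], [0, 0, 0.03, 0, 0, 0, 0], [0, 0, 0, 0, 0, 0, 0], [0, 0, 0, 0, 0, 0, 0]]
  ]
}}

```text
clock: 13.68
position: [0.4396, -0.2024, 0.1267]
eef_rot: [179.8, 0.1, 89.8]
wrist_force: [1.0, 0.3, 0.9]
finger_gap: 0.0606
```

Run:
```python
from h import *
go(.438,-.2015,.0935)
```

```text
13.675 [ 0.4396 -0.2024  0.1267] [1.7981e+02 1.1000e-01 8.9830e+01] [1.  0.3 0.9] 0.06061985100979674
tool shift [ 0.001  -0.0017  0.0332] turn [ 0.0033  0.002  -0.0029]
```

Emit:
{"name": "servo_tool", "arguments": {
  "deltas": [
    [[0.001, -0.002, 0.025, 0.003, 0.002, 0.003, 0], [0, 0, 0, 0, 0, 0, 0], [0, -0.001, 0.006, 0, 0, 0, 0], [0, 0, 0, 0, 0, 0, 0], [0, 0, 0, 0, 0, 0, 0]]
  ]
}}

```text
clock: 14.3
position: [0.4393, -0.203, 0.1002]
eef_rot: [179.6, 0.2, 89.7]
wrist_force: [0.1, -0.3, -0.3]
finger_gap: 0.0604
```

Run:
```python
from h import *
go(.438,-.2015,.0925)
```

```text
14.3 [ 0.4393 -0.203   0.1002] [179.59   0.23  89.67] [ 0.1 -0.3 -0.3] 0.060433750076093126
tool shift [ 0.0016 -0.0013  0.0077] turn [ 0.0072  0.004  -0.0057]
```

Emit:
{"name": "servo_tool", "arguments": {
  "deltas": [
    [[0.001, -0.001, 0.006, 0.007, 0.004, 0, 0], [0, 0, 0, 0, 0, 0, 0], [0, 0, 0.003, 0, 0, 0, 0], [0, 0, 0, 0, 0, 0, 0], [0, 0, 0, 0, 0, 0, 0]]
  ]
}}

```text
clock: 14.92
position: [0.4388, -0.2022, 0.0923]
eef_rot: [179.9, 0.0, 89.7]
wrist_force: [-0.5, 0.3, -1.3]
finger_gap: 0.0608
```

Emit:
{"name": "servo_tool", "arguments": {
  "deltas": [
    [[0, 0, 0, 0, 0, 0, 1], [0, 0, 0, 0, 0, 0, 1], [0, 0, 0, 0, 0, 0, 1], [0, -0.001, -0.04, 0, 0, 0, 1], [0, 0, -0.04, 0, 0, 0, 1], [0, 0, -0.04, 0, 0, 0, 1], [0, 0, 0, 0, 0, 0, 1]]
  ]
}}

```text
clock: 15.8
position: [0.4375, -0.2022, 0.2151]
eef_rot: [-180.0, -0.0, 89.7]
wrist_force: [-1.0, -0.3, 0.5]
finger_gap: 0.0854
```

Emit:
{"name": "servo_tool", "arguments": {
  "deltas": [
    [[0.045, 0.005, 0, 0, 0, 0, 1], [0.045, 0.005, 0, 0, 0, 0, 1], [0.045, 0.005, 0, 0, 0, 0, 1], [0.045, 0.005, 0, 0, 0, 0, 1], [0.045, 0.005, 0, 0, 0, 0, 1], [0.03, 0.002, 0, 0, 0, 0, 1], [0, 0, 0, 0, 0, 0, 1], [0, 0, 0, 0, 0, 0, 1]]
  ]
}}

```text
clock: 16.8
position: [0.464, 0.0599, 0.2079]
eef_rot: [-179.5, -0.0, 89.6]
wrist_force: [-0.6, -0.8, -0.7]
finger_gap: 0.0852
```

Run:
```python
from h import *
go(.467,.083,.18); snap('wrist','w7'); snap('side','s7'); 
a=cv2.imread('pics/w7.png'); b=cv2.imread('pics/s7.png')[90:230,210:320]
b=cv2.resize(b,(287,384)); cv2.imwrite('pics/c7.png',np.hstack([a,b]))
```

```text
16.8 [0.464  0.0599 0.2079] [-1.795e+02 -4.000e-02  8.958e+01] [-0.6 -0.8 -0.7] 0.08523454345145387
tool shift [0.0231 0.003  0.0278] turn [-0.0087 -0.0007 -0.0073]
```

View pics/c7.png

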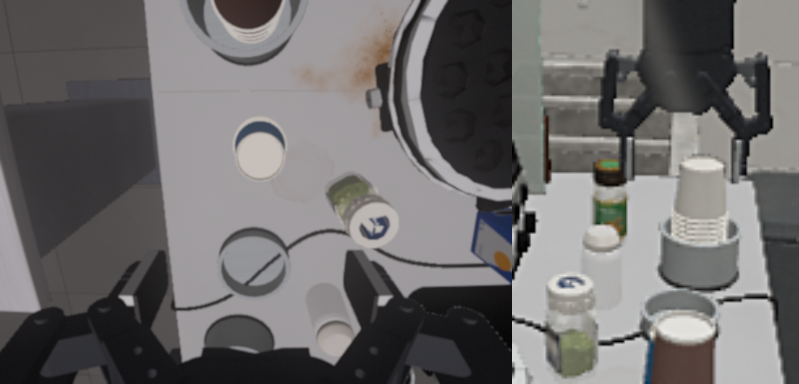

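Run:
```python
from h import *
a=atz('w7',260.5,156.5,.086); b=atz('w7',254.5,262,.028); print(a,b,b-a,'jar',atz('w7',373,223,.098), tri(('w7',260.5,156.5),('scene0',233,199),('side0',271,213)))
go(a[0],a[1],.15)
```

```text
[0.46691499 0.08446984 0.086     ] [ 0.45998493 -0.05495177  0.028     ] [-0.00693006 -0.13942161 -0.058     ] jar [0.56709854 0.02655152 0.098     ] [0.4665911  0.08122315 0.07741646]
16.9 [0.4642 0.0596 0.2081] [-1.7952e+02 -4.0000e-02  8.9520e+01] [-0.  -0.3 -0.2] 0.0852686369045779
tool shift [0.0249 0.003  0.0581] turn [-0.0083 -0.0008 -0.0083]
```

Emit:
{"name": "servo_tool", "arguments": {
  "deltas": [
    [[0.024, 0.003, 0.02, -0.008, -0.001, 0, 1], [0, 0, 0, 0, 0, 0, 1], [0, 0, 0.035, 0, 0, 0, 1], [0, 0, 0.035, 0, 0, 0, 1], [0, 0, 0, 0, 0, 0, 1], [0, 0, 0, 0, 0, 0, 1]]
  ]
}}

```text
clock: 17.65
position: [0.4698, 0.0787, 0.1197]
eef_rot: [179.7, 0.0, 89.2]
wrist_force: [-0.8, -0.6, 0.9]
finger_gap: 0.0854
```

Run:
```python
from h import *
go(.467,.084,.038)
```

```text
17.65 [0.4698 0.0787 0.1197] [1.7974e+02 4.0000e-02 8.9220e+01] [-0.8 -0.6  0.9] 0.08540182194796868
tool shift [ 0.0053 -0.0033  0.0817] turn [ 0.0046  0.0008 -0.0135]
```

Emit:
{"name": "servo_tool", "arguments": {
  "deltas": [
    [[0.005, -0.004, 0, 0.004, 0.001, -0.013, 1], [0, 0, 0, 0, 0, 0, 1], [0, 0, 0.03, 0, 0, 0, 1], [0, 0, 0.03, 0, 0, 0, 1], [0, 0, 0.015, 0, 0, 0, 1], [0, 0, 0, 0, 0, 0, 1], [0, 0, 0, 0, 0, 0, 1]]
  ]
}}

```text
clock: 18.52
position: [0.4696, 0.0845, 0.0487]
eef_rot: [179.4, -0.1, 90.1]
wrist_force: [0.5, -0.9, -0.1]
finger_gap: 0.0853
```

Run:
```python
from h import *
go(.467,.084,.038)
```

```text
18.525 [0.4696 0.0845 0.0487] [ 1.794e+02 -6.000e-02  9.008e+01] [ 0.5 -0.9 -0.1] 0.0852842301212339
tool shift [-0.0005 -0.0028  0.0107] turn [ 0.0104 -0.001   0.0014]
```

Emit:
{"name": "servo_tool", "arguments": {
  "deltas": [
    [[0, -0.003, 0.01, 0.01, -0.001, 0.001, 1], [0, 0, 0, 0, 0, 0, 1], [0, 0, 0, 0, 0, 0, 0.2], [0, 0, 0, 0, 0, 0, 0.2], [0, 0, 0, 0, 0, 0, 0.2], [0, 0, 0, 0, 0, 0, 0.2]]
  ],
  "force": 20
}}

```text
clock: 19.27
position: [0.4676, 0.0846, 0.0399]
eef_rot: [179.8, -0.0, 90.0]
wrist_force: [0.5, -0.5, -1.1]
finger_gap: 0.0491
```

Emit:
{"name": "servo_tool", "arguments": {
  "deltas": [
    [[0, 0, 0, 0, 0, 0, 0], [0, 0, -0.04, 0, 0, 0, 0], [0, 0, -0.04, 0, 0, 0, 0], [0, 0, 0, 0, 0, 0, 0], [0, 0, 0, 0, 0, 0, 0]]
  ]
}}

```text
clock: 19.9
position: [0.4667, 0.0845, 0.121]
eef_rot: [180.0, -0.0, 90.0]
wrist_force: [-0.4, -0.4, -1.0]
finger_gap: 0.0488
```

Run:
```python
from h import *
go(.460,-.055,.12)
```

```text
19.9 [0.4667 0.0845 0.121 ] [179.96  -0.    90.02] [-0.4 -0.4 -1. ] 0.04875254108380552
tool shift [-0.1395 -0.0067  0.001 ] turn [ 0.0006 -0.0001  0.0003]
```

Emit:
{"name": "servo_tool", "arguments": {
  "deltas": [
    [[-0.045, -0.002, 0, 0, 0, 0, 0], [-0.045, -0.002, 0, 0, 0, 0, 0], [-0.035, -0.002, 0, 0, 0, 0, 0], [0, 0, 0, 0, 0, 0, 0], [0, 0, 0, 0, 0, 0, 0]]
  ]
}}

```text
clock: 20.52
position: [0.4585, -0.0431, 0.116]
eef_rot: [-179.6, -0.1, 90.1]
wrist_force: [-0.5, 1.1, -0.6]
finger_gap: 0.0491
```

Run:
```python
from h import *
go(.460,-.055,.12); snap('wrist','w8'); snap('scene','s8'); 
a=cv2.imread('pics/w8.png')[100:356,128:384]; b=cv2.imread('pics/s8.png')[150:310,180:340]
a=cv2.resize(a,(400,400)); b=cv2.resize(b,(400,400)); cv2.imwrite('pics/c8.png',np.hstack([a,b]))
```

```text
20.525 [ 0.4585 -0.0431  0.116 ] [-1.7961e+02 -8.0000e-02  9.0090e+01] [-0.5  1.1 -0.6] 0.049068274029106816
tool shift [-0.0119  0.0015 -0.004 ] turn [-0.0068 -0.0014  0.0016]
```

View pics/c8.png

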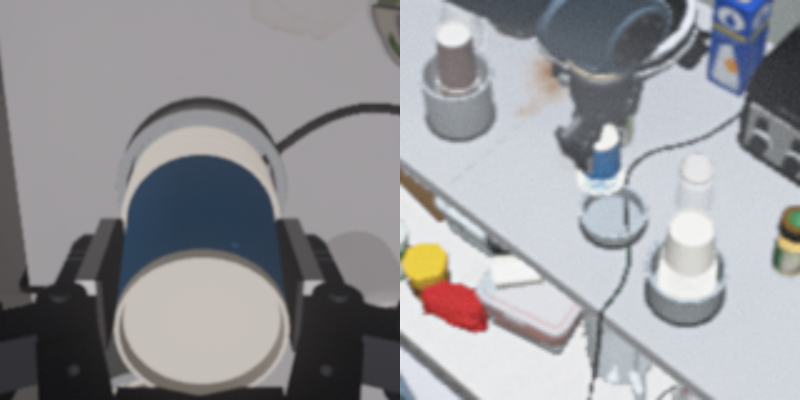

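Run:
```python
from h import *
f=lambda c,r,z:atz('w8',128+c/1.5625,100+r/1.5625,z).round(4)
print('foot far',f(202,126,.076),'rim far',f(203,108,.028),'shadow/base far',f(203,98,.0),'LR',f(118,185,.028),f(288,185,.028))
go(.460,-.055,.12)
```

```text
foot far [ 0.4587 -0.0163  0.076 ] rim far [ 0.4591 -0.0211  0.028 ] shadow/base far [ 0.4592 -0.0226  0.    ] LR [ 0.4154 -0.0623  0.028 ] [ 0.5032 -0.0618  0.028 ]
20.625 [ 0.4586 -0.0427  0.1162] [-1.7964e+02 -7.0000e-02  9.0150e+01] [ 0.  -0.  -0.5] 0.04895713894982931
tool shift [-0.0123  0.0013 -0.0038] turn [-0.0064 -0.0013  0.0026]
```

Emit:
{"name": "servo_tool", "arguments": {
  "deltas": [
    [[-0.0165, 0.001, 0.01, -0.006, -0.001, 0.002, 0], [0, 0, 0, 0, 0, 0, 0], [0, 0, 0.026, 0, 0, 0, 0], [0, 0, 0, 0, 0, 0, 0], [0, 0, 0, 0, 0, 0, 0]]
  ]
}}

```text
clock: 21.25
position: [0.4602, -0.0593, 0.0794]
eef_rot: [180.0, -0.0, 90.1]
wrist_force: [-0.2, -0.1, -0.7]
finger_gap: 0.0487
```

Run:
```python
from h import *
go(.460,-.06,.075); snap('wrist','w9'); snap('scene','s9'); snap('side','t9')
a=cv2.imread('pics/w9.png')[100:300,156:356]; b=cv2.imread('pics/s9.png')[180:270,220:310]
a=cv2.resize(a,(400,400)); b=cv2.resize(b,(400,400)); cv2.imwrite('pics/c9.png',np.hstack([a,b]))
```

```text
21.25 [ 0.4602 -0.0593  0.0794] [ 1.7997e+02 -1.0000e-02  9.0140e+01] [-0.2 -0.1 -0.7] 0.04874409704396534
tool shift [-0.0007 -0.0002  0.0044] turn [ 0.0005 -0.0002  0.0024]
```

View pics/c9.png

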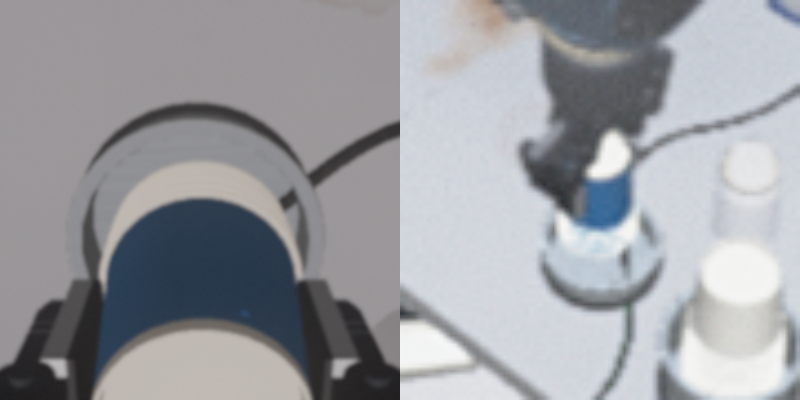

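Run:
```python
from h import *
f=lambda c,r,z:atz('w9',156+c/2,100+r/2,z).round(4)
print('foot far',f(203,160,.0395),'rim far',f(196,117,.028),'LR',f(68,230,.028),f(324,230,.028),'foot',f(103,255,.0395),f(303,255,.0395))
```

```text
foot far [ 0.4608 -0.0321  0.0395] rim far [ 0.4586 -0.0212  0.028 ] LR [ 0.4153 -0.0602  0.028 ] [ 0.502 -0.06   0.028] foot [ 0.4287 -0.0641  0.0395] [ 0.4933 -0.0639  0.0395]
```

Emit:
{"name": "servo_tool", "arguments": {
  "deltas": [
    [[-0.003, -0.002, 0.0, 0, 0, 0.002, 0], [0, 0, 0, 0, 0, 0, 0], [0, 0, 0.028, 0, 0, 0, 0], [0, 0, 0, 0, 0, 0, 0], [0, 0, 0, 0, 0, 0, 0]]
  ]
}}

```text
clock: 22.02
position: [0.4592, -0.0629, 0.053]
eef_rot: [179.8, 0.0, 90.0]
wrist_force: [-0.6, -0.6, 0.0]
finger_gap: 0.0489
```

Run:
```python
from h import *
go(.4585,-.0625,.0438)
```

```text
22.025 [ 0.4592 -0.0629  0.053 ] [1.7977e+02 4.0000e-02 9.0010e+01] [-0.6 -0.6  0. ] 0.04892470085534565
tool shift [ 0.0004 -0.0008  0.0092] turn [0.004  0.0007 0.0002]
```

Emit:
{"name": "servo_tool", "arguments": {
  "deltas": [
    [[0, -0.001, 0.007, 0.004, 0, 0, 0], [0, 0, 0, 0, 0, 0, 0], [0, 0, 0.003, 0, 0, 0, 0], [0, 0, 0, 0, 0, 0, 0], [0, 0, 0, 0, 0, 0, 0]]
  ]
}}

```text
clock: 22.65
position: [0.4591, -0.0631, 0.044]
eef_rot: [179.9, 0.1, 90.0]
wrist_force: [-0.1, 0.8, -0.4]
finger_gap: 0.0488
```

Emit:
{"name": "servo_tool", "arguments": {
  "deltas": [
    [[0, 0, 0, 0, 0, 0, 1], [0, 0, 0, 0, 0, 0, 1], [0, 0, 0, 0, 0, 0, 1], [0, 0, 0, 0, 0, 0, 1], [0, 0, -0.04, 0, 0, 0, 1], [0, 0, -0.05, 0, 0, 0, 1], [0, 0, -0.05, 0, 0, 0, 1], [0, 0, -0.05, 0, 0, 0, 1]]
  ]
}}

```text
clock: 23.65
position: [0.4569, -0.0625, 0.2364]
eef_rot: [-179.7, -0.0, 90.0]
wrist_force: [0.7, 0.2, 0.1]
finger_gap: 0.0854
```

Emit:
{"name": "servo_tool", "arguments": {
  "deltas": [
    [[0, 0, -0.05, 0, 0, 0, 1], [0, 0, -0.03, 0, 0, 0, 1], [0, 0, 0, 0, 0, 0, 1], [0, 0, 0, 0, 0, 0, 1], [0, 0, 0, 0, 0, 0, 1]]
  ]
}}

```text
clock: 24.28
position: [0.4571, -0.0624, 0.3207]
eef_rot: [-179.9, 0.0, 90.0]
wrist_force: [0.4, 0.6, -0.5]
finger_gap: 0.085
```

Run:
```python
from h import *
snap('scene','s10'); snap('side','t10'); go(.46,-.06,.3)
b=cv2.imread('pics/s10.png')[120:320,140:380]; a=cv2.imread('pics/t10.png')[120:320,190:390]
cv2.imwrite('pics/c10.png',np.hstack([cv2.resize(a,(350,350)),cv2.resize(b,(420,350))]))
```

```text
24.375 [ 0.4571 -0.0624  0.3208] [-1.7991e+02  2.0000e-02  9.0010e+01] [ 0.8  0.1 -0.3] 0.08553321479998638
tool shift [0.0024 0.003  0.0208] turn [-0.0015  0.0003  0.0002]
```

View pics/c10.png

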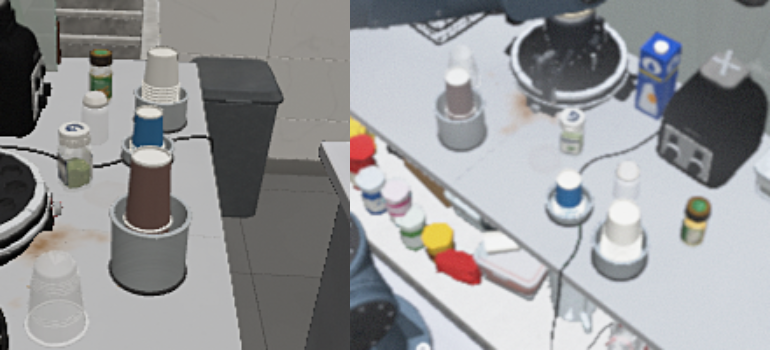

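Run:
```python
from h import *
S=lambda c,r:('s10',140+(c-350)/1.75,120+r/1.75)
D=lambda c,r:('t10',190+c/1.75,120+r/1.75)
for n,a,b in [('brown',S(457,76),D(151,157)),('blue',S(568,177),D(148,114)),('white',S(624,208),D(161,52))]: print(n,tri(a,b).round(3))
print(order.hand_in())
```

```text
brown [0.457 0.21  0.164]
blue [ 0.46  -0.062  0.085]
white [ 0.441 -0.201  0.14 ]
the job is handed in; nothing more can be done
None
```

All three stacks are in their holders, placed tallest first, and the job is handed in. Brown is in the deepest holder, white in the middle one and blue in the shallowest. The robot's clock read about 24 s of the 83 s allowed.

- **Final look:** the last scene and side pictures show all three stacks upright inside the rims. The arm was raised clear, with the tool at z = 0.32 m and the gripper open.
- **Heights:** the tops measured 0.164 m (brown), 0.085 m (blue) and 0.140 m (white). Standing on the holder floors they should be 0.168, 0.090 and 0.140 m. Brown and blue read 4–5 mm low. The two fixed cameras gave the same bias before anything was moved, so I take it as measurement error.
- **Bystanders:** the plastic cup, both jars and the shaker look upright and undisturbed. I judged that by eye and did not measure their positions again.
- **Disagreements:** the cameras differed by up to about 1–2 cm in y on some objects, so I corrected the position over each holder from close wrist pictures before lowering. The wrist force showed no clear touchdown at the holder floors, only noise of about 1 N, so I released each stack at the height worked out from its grasp.

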